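Angle the pressing batten past the post into its bay

ROBOT

A 7-joint arm with a two-finger parallel gripper is mounted at the origin on the work surface. World frame = base frame: x ahead of the robot, y to its left, z up, the work surface at z = 0. Lengths are in m, angles in degrees, forces in N, time in s.
With the tool pointing down it reaches from about 0.425 to 0.875 m from the base axis. Payload 4.7 kg.
Tool frame: the origin (TCP) lies on the mounting face of the last link; the fingertips stand 182 mm ahead of it and the grasp point (between the pads) lies 164 mm ahead of it; z points along the fingers, x is the direction in which the jaws open and shut, and the axes are right-handed (so a half turn about z gives the same grasp; the last joint's range is limited). The gripper opens to 87 mm and grips with 3 to 60 N. Pads are 19 mm wide; open, the fingers measure 117 mm over their backs; the gripper's body (75 mm by 190 mm) begins 51 mm behind the grasp point.
Start: joints at [0.808, 18.392, -4.016, 83.108, 1.295, 78.541, -3.26], TCP at [0.65, -0, 0.405] pointing down, gripper open.
Joint ranges: [-163.93, 163.93], [-17.29, 119.83], [-79.2, 71.16], [3.27, 140.29], [-89.18, 269.18], [5.43, 117.66], [-154.24, 154.24]. Speed limits (degrees/s): [147.25, 147.25, 180, 180, 180, 180, 180].

INTERFACE

Orientations are given as [roll, pitch, yaw] about the fixed x, y, z axes, in that order (R = Rz(yaw) Ry(pitch) Rx(roll)).
In Python, from cell import status, cams, env, outline_of, landmark_of gives the robot as it stands. The module is installed in compiled form; this text tells all that it offers.
- The arm moves only by the tool jog_arm, never from a script. Its argument "rows" is a list of rows, each a list of 7 numbers: the closure, from 0 (fully open) to 1 (shut), then the shift along the tool's x, y, z in m, then the turn, a rotation vector about the tool's x, y, z in degrees. A call has 1 to 12 rows; each row shifts and turns the commanded pose from where the row before left it, along the tool's axes as they then stand; what a row does not reach is not made up. A row lasts 1/12 s, in which the tool goes at most 41.7 mm and 7.16 degrees, less where a joint would pass 70% of its speed; a pose out of reach is approached as far as the arm can. A call with a gripper value outside its range is refused whole. The fingers move at their own pace and stop on an object; "grip_force" is the grip in N (left out, the last holds). Time passes only in rows, so rows that do not move let the fingers close. It gives the time, the measured TCP pose, the force and the opening at its end, in the units of the state.
- status.get_obs(): the state, without advancing time (a new reading comes with each control period).
- cams.read_camera(name): name is "scene" or "side" or "wrist"; returns (picture, depth): 420x560x3 uint8, red, green, blue; 420x560 float32, m along the optical axis (not along the pixel's ray), 0 where there is no reading.
- cams.camera_params(name): a dict with "vfov" (degrees; the focal length in pixels is half the picture's height over the tangent of half this angle, whatever the lens; pixels are square), "cx", "cy" (the principal point, pixels), "eye" and "attitude" of the camera in the world. Camera axes: x right, y up, looking along -z (the intrinsics and any distortion apply to the point x, -y, -z); pixel columns grow to the right and rows downward; lengths in m; the calibration is good to about 2 mm. A picture is of the moment at which its call begins: read the wrist's pose just before it. camera_params takes no time and is no camera call; for the wrist camera it gives the pose at the moment of the call.
- env.sign_off(): hands the job in, once; it reports no verdict.
Trained networks look in the newest picture that a camera, given by its name, has taken for a name from the list of things; names that differ only in an ending like _2 or _b are one class to them, and where a whole thing is asked for, a point or a joint stands for the part that bears it (a point fixed in the world has none). Each returns a list of dicts, best first, with "conf" (0 to 1); they miss things now and then, are a little off and sometimes report something else, mostly with a low value. They report only what shows in the picture. A call takes as long as a camera call. They do not tell look-alikes from the thing itself.
- outline_of(camera, name): "pixels" (420x560 bool, what is visible of it) and "box" ([left, top, right, bottom] in pixels, round what is visible of it).
- landmark_of(camera, name): "position" ([row, column] in pixels: a listed point, or the origin of a listed thing).
The state is a dict: "time_s": time; "qpos": joint angles; "joint_velocities": joint speeds; "effort": joint torques, N m; "tool_pos": TCP position; "tool_rot": TCP orientation; "force": force on the tool from outside, world axes, zero at the start; "wrist_torque": the same for the moment, N m; "grip_width": finger opening in m.
Only numpy, scipy, OpenCV 4.12 (cv2) and the standard library are available. Lean on these libraries where they do the work, as an engineer would, in place of code of your own. Each camera call takes 0.05 s, during which the arm holds its last target. There are 200 camera calls.

TASK

Put the bookbinder's wooden pressing batten away by pushing it with the fingertips: slide it over the bench and angle it, one end first, past the red-capped post into the three-sided wooden bay, then swing the other end in so that it lies flat along the back fence, touching it or nearly so at both ends. Push it gently along the bench only, without pinching or lifting it, and leave all the other things on the bench where they are.

Things in the scene. Friction and masses are not known exactly. Their poses are not given: they have to be found in the camera images.
- batten: straight wooden batten, 235 mm long, 26 wide, 22 high, 0.14 to 0.28 kg, lying loose on the bench, blue at one end and orange at the other, a thin brass strip along its top. Origin under its middle; y axis along its length (towards the blue end), x across, z up. Either way round will do in the bay. Slides with ordinary wood-on-laminate friction
- blue_end (a point): centre of the batten's blue end face, 11 mm above its underside (at +117.5 mm along its y axis)
- orange_end (a point): centre of the batten's orange end face, 11 mm above its underside (at -117.5 mm along its y axis)
- bay: bay: fixed three-sided wooden fence, 28 mm high, 18 mm thick, around a green floor that is level with the bench. Origin at bench height in the middle of the inner face of the back fence; x axis points from the open mouth to the back fence (away from the robot), y along the back fence, z up. Inside, it is 310 mm wide (side fences at y = -155 and +155 mm) and 150 mm deep (the mouth is at x = -150 mm). A batten home against the back fence has its centre line at x = -13 mm
- post: fixed steel post with a red cap, 24 mm diameter, 40 mm high, standing just before the bay's mouth at x = -170 mm and either y = +85 or y = -85 mm of the bay's frame; a flush brass plug in the bench marks the empty place on the other side and is no obstacle. The gap between the post and the farther side fence is 228 mm, less than the batten's length. Origin at its foot
- tape: roll of yellow adhesive tape lying flat, 76 mm across and 25 high; origin under its centre. Bystander
- spool: blue thread spool standing, 38 mm across and 52 high; origin under its centre. Bystander
- weight: brass paperweight with a knob, 60 mm across and 50 high, behind the bay's back fence; origin under its centre. Bystander
- jar: paste jar with green lid, 72 mm across and 90 high; origin under its centre. Bystander
- glue: white glue bottle with blue cap, 60 mm across and 150 high; origin under its centre. Bystander
- book: bound book with yellow edges lying flat, about 158 x 218 x 40 mm; origin under its middle. Bystander
- brush: paste brush with dark handle, 180 mm long, lying; its x axis runs along it. Bystander
There are look-alikes about, which are no part of the job. There is more than one size of the batten; the one meant has the size given above.

How it is judged:
By the outcome, as a careful person would: the job done as asked, in the order asked, and still so for the second after the job is handed in, with the robot touching nothing.
It also fails if it takes over 72 s, if anything falls off the work surface, if the arm or the gripper's body presses on something with over 40 N, if the wrist force passes 120 N, or if a joint passes its speed limit or range.

## Working session

There is one attempt and no reset: what is moved stays moved. The work goes in short steps, Python scripts to look and compute and a tool call to move; the robot and the scene stay as the last step left them, time stands still between calls to the robot, and variables do not carry over. Pictures are saved under pics/ and viewed, about 8 in all and at most 12, crops included, and the job is handed in when it is done.

Besides the shell and the picture viewer there is one more tool, called after "Emit:" as name([rows], argument=value, ...), one row to a line, values as JSON. jog_arm: Moves the arm, as the interface text tells. Its arguments: {"type":"object","properties":{"rows":{"type":"array"},"grip_force":{"type":"number"}},"required":["rows"]}

```bash
mkdir -p pics; cat > h.py <<'E'
import numpy as np, cv2
from cell import status, cams, env, outline_of, landmark_of
from scipy.spatial.transform import Rotation as R
def look(name, png=None):
    p=cams.camera_params(name); im,d=cams.read_camera(name)
    if png: cv2.imwrite('pics/'+png, im[:,:,::-1])
    return im,d,p
def rot(p):
    a=np.array(p['attitude'],float)
    if a.shape==(3,3): return a
    return R.from_euler('xyz',a,degrees=True).as_matrix()
def ray(p,u,v):
    f=210/np.tan(np.radians(p['vfov'])/2)
    return np.stack([(u-p['cx'])/f,-(v-p['cy'])/f,-np.ones_like(u,dtype=float)],-1)@rot(p).T
def onplane(p,u,v,z):
    u=np.asarray(u,float);v=np.asarray(v,float)
    r=ray(p,u,v); e=np.array(p['eye']); return e+r*((z-e[2])/r[...,2])[...,None]
def cloud(p,d):
    v,u=np.mgrid[:420,:560]; return np.array(p['eye'])+ray(p,u.astype(float),v)*d[...,None]
E
python3 - <<'E'
from h import *
for c in('scene','side','wrist'):
    im,d,p=look(c); print(c,p)
    cv2.imwrite(f'pics/a_{c}.png',im[:,:,::-1])
    if c!='wrist':
        for n in('batten','post','bay'):
            for o in landmark_of(c,n): 
                r,q=o['position']; print(n,round(o['conf'],2),round(r),round(q),onplane(p,q,r,0.0).round(3))
print(status.get_obs())
E
```

```text
scene {'vfov': 49.73237417036067, 'cx': 284.8555287509579, 'cy': 200.99704630858562, 'eye': array([1.16517319, 0.4272747 , 0.88875097]), 'attitude': array([ 44.2863155 ,   0.65362303, 120.1309564 ])}
batten 0.92 214 291 [0.453 0.021 0.   ]
batten 0.66 187 427 [0.176 0.302 0.   ]
batten 0.29 198 246 [ 0.464 -0.115  0.   ]
post 0.5 238 296 [0.52  0.074 0.   ]
post 0.33 214 288 [ 0.458  0.014 -0.   ]
bay 0.68 277 234 [0.697 0.005 0.   ]
side {'vfov': 46.162509374296015, 'cx': 274.6267526865047, 'cy': 215.88331236849086, 'eye': array([-0.30851884,  1.04152947,  1.03169276]), 'attitude': array([  53.12338944,    1.04593001, -142.67809044])}
batten 0.91 234 284 [0.457 0.019 0.   ]
batten 0.55 328 304 [0.172 0.31  0.   ]
post 0.64 236 261 [0.511 0.072 0.   ]
bay 0.88 208 231 [0.693 0.015 0.   ]
wrist {'vfov': 66.22751180619673, 'cx': 275.87852077385963, 'cy': 209.3006544107755, 'eye': array([0.64949638, 0.0792473 , 0.38446799]), 'attitude': array([-16.64405402,   0.03069279,   0.04628306])}
{'time_s': 0.45, 'qpos': array([ 0.80835336, 18.39520238, -4.01671301, 83.11432068,  1.29645839,
       78.54080756, -3.25826807]), 'joint_velocities': array([-0.06282673, -0.08485711,  0.01317531, -0.08685622, -0.13238217,
       -0.06878843,  0.09204777]), 'effort': array([-9.32814037e-04, -4.90514517e+01, -4.02829153e-01, -3.12375212e+01,
       -6.36597234e-02,  3.54669127e-02,  3.15251748e-05]), 'tool_pos': array([ 6.49980747e-01, -2.53033276e-05,  4.04690027e-01]), 'tool_rot': array([1.79995734e+02, 5.10290829e-03, 3.19588663e-03]), 'force': array([ 0.77854341, -0.51272813,  0.38705938]), 'wrist_torque': array([ 0.06015104, -0.02473165, -0.00922021]), 'grip_width': 0.08696845444782535}
```

View pics/a_scene.png

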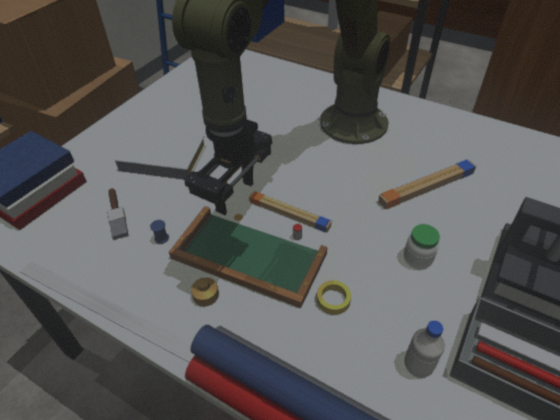

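View pics/a_side.png

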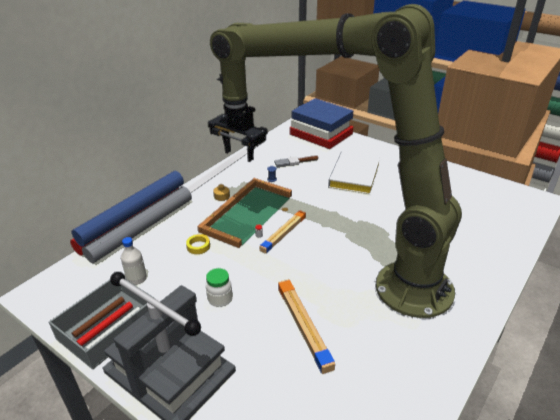

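Two batten-like things appear. In the scene view, one lies at (290,212) and a larger one at (428,183). I'll measure both, along with the bay and the bystanders.

```bash
python3 - <<'E'
from h import *
tops=[];bat=[]
for c in('scene','side'):
    im,d,p=look(c); X=cloud(p,d)
    for n,z in(('blue_end',.011),('orange_end',.011),('bay',0),('post',0),('tape',0),('spool',0),('weight',0),('brush',0),('book',0),('jar',0)):
        for o in landmark_of(c,n)[:3]:
            if o['conf']>.4:
                r,q=o['position']; print(c,n,round(o['conf'],2),int(r),int(q),onplane(p,q,r,z)[:2].round(3))
    for o in outline_of(c,'batten'):
        m=o['pixels']&(d>0); P=X[m]; P=P[(P[:,2]>.016)&(P[:,2]<.03)]
        if len(P)>20: print(c,'batten',round(o['conf'],2),o['box'],len(P),P[:,2].mean().round(4),cv2.minAreaRect((P[:,:2]*1000).astype(np.float32)))
    for o in outline_of(c,'bay')[:1]:
        m=o['pixels']&(d>0); P=X[m]; print('z med top',np.percentile(P[:,2],[5,50,95]).round(4)); P=P[(P[:,2]>.023)&(P[:,2]<.034)]
        print(c,'bay',o['conf'],o['box'],len(P),cv2.minAreaRect((P[:,:2]*1000).astype(np.float32)))
    for o in outline_of(c,'post')[:2]:
        m=o['pixels']&(d>0); P=X[m]; P=P[P[:,2]>.034]; print(c,'post',o['conf'],o['box'],len(P),P.mean(0) if len(P) else 0, P[:,2].max() if len(P) else 0)
    cv2.imwrite(f'pics/b_{c}.png',cv2.resize(im[150:320,150:350] if c=='scene' else im[160:380,180:360],None,fx=3,fy=3 if c=='scene' else 2.7,interpolation=2)[:,:,::-1])
E
```

```text
scene blue_end 0.59 226 325 [0.456 0.124]
scene blue_end 0.58 164 472 [0.031 0.389]
scene orange_end 0.94 198 248 [ 0.469 -0.103]
scene orange_end 0.89 205 382 [0.316 0.223]
scene bay 0.62 275 234 [0.693 0.003]
scene post 0.59 236 295 [0.516 0.071]
scene tape 0.66 300 336 [0.635 0.242]
scene tape 0.54 227 328 [0.447 0.128]
scene spool 0.62 235 158 [ 0.686 -0.237]
scene weight 0.75 297 209 [ 0.771 -0.012]
scene brush 0.82 212 112 [ 0.687 -0.399]
scene book 0.9 154 162 [ 0.435 -0.442]
scene book 0.63 213 290 [0.454 0.021]
scene jar 0.72 211 117 [ 0.677 -0.391]
scene jar 0.56 257 417 [0.426 0.361]
scene batten 0.95 [376.6, 158.8, 477.9, 207.0] 555 0.0256 ((177.68991088867188, 301.4933166503906), (40.81852340698242, 314.5442810058594), 57.26945495605469)
scene batten 0.89 [249.6, 191.8, 331.2, 232.0] 794 0.0231 ((457.4638366699219, 15.811576843261719), (31.210556030273438, 234.9234619140625), 1.7283086776733398)
z med top [-0.0002  0.0033  0.0306]
scene bay 0.66 [166.3, 206.6, 326.7, 308.8] 1911 ((630.053466796875, 0.3409881591796875), (168.61488342285156, 346.8101501464844), 5.796393394
[... 490 characters left out ...]
295 [ 0.683 -0.366]
side book 0.94 177 355 [ 0.436 -0.422]
side jar 0.69 296 218 [0.436 0.361]
side batten 0.77 [259.2, 209.4, 304.0, 251.8] 435 0.0232 ((457.9828186035156, 20.674034118652344), (32.391212463378906, 240.56280517578125), 1.5209075212478638)
side batten 0.68 [278.0, 282.6, 335.5, 375.2] 551 0.0265 ((177.58444213867188, 307.093505859375), (37.39414978027344, 313.6947021484375), 57.216007232666016)
z med top [-0.0011  0.0043  0.0309]
side bay 0.78 [195.3, 176.8, 289.5, 249.0] 701 ((630.3331298828125, 12.616104125976562), (173.0923309326172, 372.72979736328125), 6.207885265350342)
side post 0.47 [258.2, 222.9, 262.7, 238.4] 33 [0.51518421 0.08065981 0.04105437] 0.04702413592347021
```

View pics/b_scene.png

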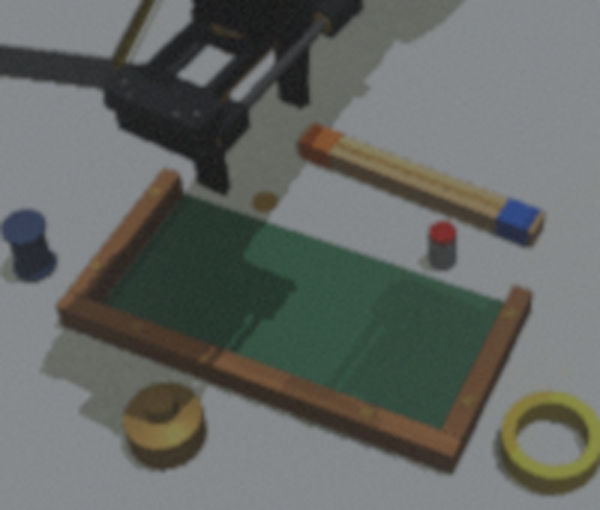

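The near batten at (290,212) measures about 235 x 28 mm and is 22–23 mm high, so it is the one meant. The far one at (428,183) is 314 mm long, so it is the look-alike.

- **Bay:** origin about (0.696, 0.008), yaw 5.8°.
- **Post:** (0.518, 0.078), which is bay y = +85.
- **Plan:**
  1. Nudge the batten from its blue end toward -y.
  2. Rotate it with the orange end forward.
  3. Push it in lengthwise from the blue end.
  4. Swing the blue end home.

First I'll move down behind the blue end.

Emit:
jog_arm([
  [1,-0.0195,-0.0175,0,0,0,0],
  [1,-0.0195,-0.0175,0,0,0,0],
  [1,-0.0195,-0.0175,0,0,0,0],
  [1,-0.0195,-0.0175,0,0,0,0],
  [1,-0.0195,-0.0175,0,0,0,0],
  [1,-0.0195,-0.0175,0,0,0,0],
  [1,-0.0195,-0.0175,0,0,0,0],
  [1,-0.0195,-0.0175,0,0,0,0],
  [1,-0.0195,-0.0175,0,0,0,0],
  [1,-0.0195,-0.0175,0,0,0,0],
  [1,0,0,0.03,0,0,0],
  [1,0,0,0.03,0,0,0],
], grip_force=10)

```text
time_s: 2.85
tool_pos: [0.4545, 0.1769, 0.3465]
tool_rot: [-179.9, -0.3, 0.2]
force: [0.8, -0.4, 0.0]
grip_width: 0.015
```

Emit:
jog_arm([
  [1,0,0,0.03,0,0,0],
  [1,0,0,0.03,0,0,0],
  [1,0,0,0.03,0,0,0],
  [1,0,0,0.03,0,0,0],
  [1,0,0,0.02,0,0,0],
  [1,0,0,0.016,0,0,0],
  [1,0,0,0,0,0,0],
])

```text
time_s: 3.43
tool_pos: [0.4534, 0.1743, 0.1856]
tool_rot: [179.9, 0.3, 0.0]
force: [-0.7, -0.4, -0.6]
grip_width: 0.0006
```

Emit:
jog_arm([
  [1,0,0.01,-0.002,0,0,0],
  [1,0,0.01,0,0,0,0],
  [1,0,0.005,0,0,0,0],
  [1,0,0.005,0,0,0,0],
  [1,0,0.005,0,0,0,0],
  [1,0,0.005,0,0,0,0],
  [1,0,0.005,0,0,0,0],
  [1,0,0.005,0,0,0,0],
  [1,0,0.005,0,0,0,0],
  [1,0,0.004,0,0,0,0],
  [1,0,0,0,0,0,0],
])

```text
time_s: 4.35
tool_pos: [0.455, 0.1148, 0.1906]
tool_rot: [180.0, 0.0, -0.1]
force: [-0.5, -0.9, 0.2]
grip_width: 0.0002
```

```bash
cat >> h.py <<'E'
BO=np.array([.696,.008]); BY=5.8
def bay(P):
    c,s=np.cos(np.radians(BY)),np.sin(np.radians(BY)); d=np.asarray(P)[...,:2]-BO
    return np.stack([d[...,0]*c+d[...,1]*s,-d[...,0]*s+d[...,1]*c],-1)
def batten(cs=('scene','side')):
    for c in cs:
        im,d,p=look(c); X=cloud(p,d)
        for o in outline_of(c,'batten')[:3]:
            m=o['pixels']&(d>0); P=X[m]; P=P[(P[:,2]>.016)&(P[:,2]<.031)&(P[:,0]>.33)]
            if len(P)<60: continue
            (cx,cy),(w,h),a=cv2.minAreaRect((P[:,:2]*1000).astype(np.float32))
            if w>h: a-=90
            C=np.array([cx,cy])/1000
            print(c,round(o['conf'],2),'world',C.round(4),'dir',round(a+90,1),'size',round(w),round(h),'bay',bay(C).round(4),'theta',round(a-BY,1))
        for n in('blue_end','orange_end'):
            for o in landmark_of(c,n)[:2]:
                r,q=o['position']; W=onplane(p,q,r,.011)[:2]
                if W[0]>.33: print('  ',n,round(o['conf'],2),W.round(3),'bay',bay(W).round(3))
E
python3 -c "
from h import *
batten()
s=status.get_obs();print(s['tool_pos'],s['tool_rot'],s['force'])"
```

```text
scene 0.73 world [ 0.4562 -0.0518] dir 91.5 size 32 163 bay [-0.2446 -0.0353] theta -4.3
scene 0.3 world [0.7039 0.4478] dir 89.1 size 60 26 bay [0.0523 0.4367] theta -6.7
   orange_end 0.84 [ 0.469 -0.143] bay [-0.241 -0.127]
side 0.76 world [ 0.4547 -0.0118] dir 91.0 size 28 234 bay [-0.242   0.0047] theta -4.8
   blue_end 0.85 [0.456 0.112] bay [-0.228  0.128]
   orange_end 0.57 [ 0.464 -0.135] bay [-0.245 -0.118]
[0.45494025 0.11609861 0.19064258] [1.79992472e+02 1.29515642e-02 1.95621617e-02] [ 0.11741779  0.75959596 -0.9420362 ]
```

Emit:
jog_arm([
  [1,0,-0.01,0,0,0,0],
  [0.5,0,0,-0.035,0,0,6.8],
  [0,0,0,-0.035,0,0,6.8],
  [0,0,0,0,0,0,6.8],
  [0,0,0,0,0,0,6.8],
  [0,0,0,0,0,0,6.8],
  [0,0,0,0,0,0,6.8],
  [0,0,0,0,0,0,6.8],
  [0,0,0,0,0,0,6.8],
  [0,0,0,0,0,0,6.8],
  [0,0,0,0,0,0,6.8],
  [0,0,0,0,0,0,6.8],
])

```text
time_s: 5.75
tool_pos: [0.4549, 0.1269, 0.2607]
tool_rot: [-180.0, 0.0, -75.1]
force: [-0.5, -0.6, -0.4]
grip_width: 0.0659
```

Emit:
jog_arm([
  [0,0,0,0,0,0,6.8],
  [0,0,0,0,0,0,7.1],
  [0,0.02,0.0035,0,0,0,0],
  [0,0.02,0.0035,0,0,0,0],
  [0,0.02,0.0035,0,0,0,0],
  [0,0.02,0.0035,0,0,0,0],
  [0,0.02,0.0035,0,0,0,0],
  [0,0.02,0.0035,0,0,0,0],
  [0,0.02,0.004,0,0,0,0],
  [0,0.02,0.004,0,0,0,0],
  [0,0.026,0.004,0,0,0,0],
  [0,0,0,0,0,0,0],
])

```text
time_s: 6.75
tool_pos: [0.4257, -0.0644, 0.2608]
tool_rot: [180.0, -0.1, -89.0]
force: [0.5, 0.0, 0.7]
grip_width: 0.087
```

Emit:
jog_arm([
  [0,0,0,0.025,0,0,0],
  [0,0,0,0.025,0,0,0],
  [0,0,0,0.02,0,0,0],
  [0,0,-0.004,0,0,0,0],
  [0,0,-0.004,0,0,0,0],
  [0,0.0016,-0.0066,0,0,0,-4],
  [0,0.0016,-0.0066,0,0,0,-4],
  [0,0.0016,-0.0066,0,0,0,-4],
  [0,0.0016,-0.0066,0,0,0,-4],
  [0,0,0,0,0,0,0],
])

```text
time_s: 7.58
tool_pos: [0.4637, -0.0631, 0.1928]
tool_rot: [-179.7, -0.1, -72.6]
force: [0.6, -0.5, 1.2]
grip_width: 0.0871
```

```bash
python3 -c "
from h import *
batten()"
```

```text
scene 0.9 world [ 0.4758 -0.014 ] dir 107.0 size 31 234 bay [-0.2213  0.0003] theta 11.2
   blue_end 0.66 [0.456 0.095] bay [-0.23   0.111]
   blue_end 0.51 [ 0.439 -0.428] bay [-0.299 -0.408]
   orange_end 0.81 [ 0.518 -0.128] bay [-0.19  -0.117]
side 0.57 world [0.4623 0.032 ] dir 106.8 size 27 153 bay [-0.23    0.0475] theta 11.0
   blue_end 0.62 [0.448 0.095] bay [-0.238  0.112]
```

Emit:
jog_arm([
  [0,0.0016,-0.0066,0,0,0,-4],
  [0,0.0016,-0.0066,0,0,0,-4],
  [0,0.0016,-0.0066,0,0,0,-4],
  [0,0.0016,-0.0066,0,0,0,-4],
  [0,0.0016,-0.0066,0,0,0,-4],
  [0,0.0016,-0.0066,0,0,0,-4],
  [0,0.0016,-0.0066,0,0,0,-4],
  [0,0.0016,-0.0066,0,0,0,-4],
  [0,0.001,-0.0033,0,0,0,-2],
  [0,0,0,0,0,0,0],
])

```text
time_s: 8.82
tool_pos: [0.5156, -0.0449, 0.1908]
tool_rot: [-180.0, -0.0, -38.6]
force: [-0.6, 0.1, -0.0]
grip_width: 0.087
```

```bash
python3 -c "
from h import *
batten()"
```

```text
scene 0.73 world [0.5022 0.0052] dir 136.9 size 32 234 bay [-0.1931  0.0168] theta 41.1
   blue_end 0.9 [0.425 0.094] bay [-0.261  0.113]
   orange_end 0.77 [ 0.592 -0.078] bay [-0.113 -0.075]
side 0.91 world [0.504  0.0092] dir 136.6 size 27 243 bay [-0.1909  0.0206] theta 40.8
   blue_end 0.57 [0.418 0.086] bay [-0.269  0.105]
   orange_end 0.69 [ 0.6   -0.072] bay [-0.104 -0.07 ]
```

Emit:
jog_arm([
  [0,0.0016,-0.0066,0,0,0,-4],
  [0,0.0016,-0.0066,0,0,0,-4],
  [0,0.0016,-0.0066,0,0,0,-4],
  [0,0,-0.005,0,0,0,0],
  [0,0,-0.005,0,0,0,0],
  [0,0,-0.004,0,0,0,0],
  [0,0,0,0,0,0,0],
])

```text
time_s: 9.8
tool_pos: [0.5369, -0.0184, 0.1908]
tool_rot: [-180.0, -0.0, -26.7]
force: [0.2, 0.9, 0.2]
grip_width: 0.0869
```

```bash
python3 -c "
from h import *
batten()"
```

```text
scene 0.57 world [0.5101 0.0221] dir 151.6 size 31 232 bay [-0.1835  0.0328] theta 55.8
   blue_end 0.68 [0.421 0.083] bay [-0.266  0.102]
   orange_end 0.92 [ 0.622 -0.03 ] bay [-0.078 -0.03 ]
side 0.59 world [0.5086 0.0281] dir 152.3 size 31 239 bay [-0.1844  0.0389] theta 56.5
   blue_end 0.97 [0.402 0.083] bay [-0.285  0.104]
   orange_end 0.7 [ 0.619 -0.029] bay [-0.081 -0.029]
```

Emit:
jog_arm([
  [0,0,0.008,0,0,0,0],
  [1,0,0,-0.03,0,0,0],
  [1,0,0,-0.03,0,0,0],
  [1,0.0125,-0.0165,0,0,0,0],
  [1,0.0125,-0.0165,0,0,0,0],
  [1,0.0125,-0.0165,0,0,0,0],
  [1,0.0125,-0.0165,0,0,0,0],
  [1,0,0,0,0,0,0],
  [1,0,0,0,0,0,0],
  [1,0,0,0.03,0,0,0],
  [1,0,0,0.03,0,0,0],
  [1,0,0,0,0,0,0],
])

```text
time_s: 11.2
tool_pos: [0.6035, 0.0086, 0.1851]
tool_rot: [179.6, 0.5, -26.8]
force: [-1.6, 0.4, -0.9]
grip_width: 0.0215
```

Emit:
jog_arm([
  [1,0,0.005,0,0,0,0],
  [1,0,0.005,0,0,0,0],
  [1,0,0.004,0,0,0,1],
  [1,0,0.004,0,0,0,2],
  [1,0,0.004,0,0,0,2],
  [1,0,0.004,0,0,0,1],
  [1,0,0,0,0,0,0],
])

```text
time_s: 11.78
tool_pos: [0.5954, -0.0143, 0.1924]
tool_rot: [-180.0, -0.1, -32.8]
force: [-0.1, -0.0, 1.3]
grip_width: 0.0007
```

```bash
python3 -c "
from h import *
batten()"
```

```text
scene 0.78 world [0.507  0.0162] dir 145.8 size 30 234 bay [-0.1872  0.0272] theta 50.0
   blue_end 0.76 [0.406 0.075] bay [-0.282  0.096]
   orange_end 0.94 [ 0.604 -0.057] bay [-0.098 -0.055]
side 0.74 world [0.4884 0.0324] dir 145.4 size 29 196 bay [-0.204   0.0453] theta 49.6
   blue_end 0.69 [0.408 0.087] bay [-0.278  0.108]
   orange_end 0.69 [ 0.621 -0.062] bay [-0.082 -0.062]
```

Emit:
jog_arm([
  [1,0,-0.01,0,0,0,0],
  [1,0,0,-0.03,0,0,0],
  [1,0,0,-0.03,0,0,-6.8],
  [1,0,0,0,0,0,-6.8],
  [1,0,0,0,0,0,-6.8],
  [1,0,0,0,0,0,-6.8],
  [1,0,0,0,0,0,-6.8],
  [1,0,0,0,0,0,-6.8],
  [1,0,0,0,0,0,-6.8],
  [1,0,0,0,0,0,-6.8],
  [1,0,0,0,0,0,-6.8],
  [1,0,0,0,0,0,-6.8],
])

```text
time_s: 13.18
tool_pos: [0.6009, -0.0036, 0.2507]
tool_rot: [-180.0, -0.0, 35.7]
force: [-0.5, 1.0, -0.1]
grip_width: 0.0002
```

Emit:
jog_arm([
  [1,0,0,0,0,0,-6.8],
  [1,0,0,0,0,0,-6.8],
  [1,0,0,0,0,0,-6.9],
  [1,-0.005,-0.028,0,0,0,0],
  [1,-0.005,-0.028,0,0,0,0],
  [1,-0.005,-0.028,0,0,0,0],
  [1,-0.005,-0.028,0,0,0,0],
  [1,-0.005,-0.028,0,0,0,0],
  [1,-0.005,-0.028,0,0,0,0],
  [1,-0.0035,-0.0263,0,5,0,0],
  [1,0,0,0,5,0,0],
  [1,0,0,0,0,0,0],
])

```text
time_s: 14.18
tool_pos: [0.4208, 0.0778, 0.2509]
tool_rot: [-169.9, -0.0, 55.9]
force: [1.0, 0.2, -1.1]
grip_width: 0.0005
```

```bash
python3 -c "
from h import *
s=status.get_obs();print(s['tool_pos'],s['tool_rot'],s['qpos'])
T=R.from_euler('xyz',s['tool_rot'],degrees=True).as_matrix();print(s['tool_pos']+T@[0,0,.182],T)"
```

```text
[0.42083082 0.07775124 0.25094116] [-1.69863734e+02 -1.41797504e-02  5.58575650e+01] [ 10.64051593   3.67760091 -22.01164763 119.87624736  -6.51343285
  63.97648477  47.67500852]
[0.39434611 0.09576492 0.07178182] [[ 5.61252110e-01  8.14751430e-01 -1.45520364e-01]
 [ 8.27644856e-01 -5.52456046e-01  9.89763080e-02]
 [ 2.47483328e-04 -1.75989843e-01 -9.84391951e-01]]
```

Emit:
jog_arm([
  [1,0,0.005,0.028,0,0,0],
  [1,0,0.004,0.024,0,0,0],
  [1,0,0.0022,0.011,0,0,0],
  [1,0,0.0049,-0.0009,0,0,0],
  [1,0,0.0049,-0.0009,0,0,0],
  [1,0,0.0049,-0.0009,0,0,0],
  [1,0,0.0049,-0.0009,0,0,0],
  [1,0,0.0049,-0.0009,0,0,0],
  [1,0,0.0049,-0.0009,0,0,0],
  [1,0,0.0049,-0.0009,0,0,0],
  [1,0,0.0049,-0.0009,0,0,0],
  [1,0,0,0,0,0,0],
])

```text
time_s: 15.18
tool_pos: [0.4551, 0.0538, 0.1874]
tool_rot: [-170.1, -0.0, 55.7]
force: [-0.1, -1.5, 0.5]
grip_width: 0.0003
```

```bash
python3 -c "
from h import *
batten()"
```

```text
scene 0.81 world [ 0.5401 -0.0054] dir 145.0 size 33 229 bay [-0.1565  0.0024] theta 49.2
scene 0.6 world [ 6.289e-01 -1.000e-04] dir 96.2 size 170 348 bay [-0.0676 -0.0013] theta 0.4
   blue_end 0.66 [0.452 0.06 ] bay [-0.237  0.076]
   orange_end 0.58 [ 0.643 -0.077] bay [-0.062 -0.079]
side 0.57 world [0.5382 0.0022] dir 145.5 size 26 234 bay [-0.1576  0.0102] theta 49.7
   blue_end 0.56 [ 0.686 -0.382] bay [-0.049 -0.387]
   orange_end 0.75 [ 0.424 -0.407] bay [-0.312 -0.385]
```

Emit:
jog_arm([
  [1,0,0.0054,-0.001,0,0,0],
  [1,0,0.0054,-0.001,0,0,0],
  [1,0,0.0054,-0.001,0,0,0],
  [1,0,0.0054,-0.001,0,0,0],
  [1,0,0.0054,-0.001,0,0,0],
  [1,0,0.0054,-0.001,0,0,0],
  [1,0,0.0054,-0.001,0,0,0],
  [1,0,0.0054,-0.001,0,0,0],
  [1,0,0.0054,-0.001,0,0,0],
  [1,0,0.0054,-0.001,0,0,0],
  [1,0,0.0054,-0.001,0,0,0],
  [1,0,0,0,0,0,0],
])

```text
time_s: 16.58
tool_pos: [0.5051, 0.0197, 0.1877]
tool_rot: [-170.1, -0.0, 55.7]
force: [0.6, 0.5, 0.3]
grip_width: 0.0007
```

```bash
python3 -c "
from h import *
batten()
im,d,p=look('scene')
cv2.imwrite('pics/c.png',cv2.resize(im[150:320,150:350],None,fx=3,fy=3,interpolation=2)[:,:,::-1])"
```

```text
scene 0.85 world [ 0.5914 -0.0402] dir 145.9 size 30 225 bay [-0.1089 -0.0374] theta 50.1
   blue_end 0.58 [0.491 0.025] bay [-0.202  0.038]
   orange_end 0.95 [ 0.685 -0.108] bay [-0.022 -0.114]
side 0.45 world [ 0.5868 -0.0273] dir 143.8 size 23 226 bay [-0.1122 -0.0241] theta 48.0
side 0.38 world [0.6361 0.2396] dir 124.2 size 73 77 bay [-0.0362  0.2364] theta 28.4
   blue_end 0.73 [0.49  0.038] bay [-0.202  0.051]
   orange_end 0.48 [ 0.686 -0.087] bay [-0.019 -0.094]
```

View pics/c.png

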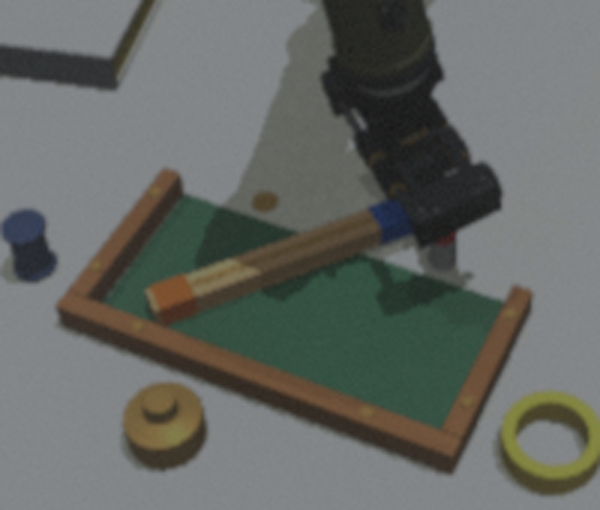

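The batten is angled past the post. The orange tip is about 5 mm from the back fence near (160,300) in the crop, and the blue end (390,215) is on the clear side of the red post (440,240). I'll push a little more from the end so the orange tip slides along the fence, then swing the blue end in.

Emit:
jog_arm([
  [1,0,0.0044,-0.0008,0,0,0],
  [1,0,0.0044,-0.0008,0,0,0],
  [1,0,0.0044,-0.0008,0,0,1],
  [1,0,0.0044,-0.0008,0,0,1],
  [1,0,0.004,-0.0007,0,0,1],
  [1,0,0,0,0,0,0],
])

```text
time_s: 17.53
tool_pos: [0.5227, 0.0075, 0.1876]
tool_rot: [-170.0, 0.5, 52.7]
force: [-0.4, 0.6, 0.3]
grip_width: 0.0007
```

```bash
python3 -c "
from h import *
batten()"
```

```text
scene 0.77 world [ 0.6093 -0.0565] dir 144.2 size 32 219 bay [-0.0928 -0.0554] theta 48.4
   blue_end 0.87 [0.518 0.01 ] bay [-0.177  0.02 ]
   orange_end 0.96 [ 0.704 -0.123] bay [-0.005 -0.131]
side 0.69 world [ 0.6079 -0.0446] dir 141.7 size 26 239 bay [-0.0929 -0.0434] theta 45.9
   blue_end 0.58 [0.514 0.013] bay [-0.18   0.023]
   orange_end 0.67 [ 0.712 -0.13 ] bay [ 0.002 -0.139]
```

Emit:
jog_arm([
  [1,0,-0.0098,0.0017,0,0,0],
  [1,0,-0.0052,-0.0295,0,0,0],
  [1,0,-0.0052,-0.0295,0,0,0],
  [1,0,0,0,-5,0,0],
  [1,0,0,0,-5,0,0],
  [1,-0.01,0.0176,0,0,0,0],
  [1,-0.01,0.0176,0,0,0,0],
  [1,-0.0095,0.0176,0,0,0,0],
  [1,0,0,0,0,0,0],
])

```text
time_s: 18.68
tool_pos: [0.5391, -0.0445, 0.2482]
tool_rot: [179.8, 0.6, 52.6]
force: [0.6, -0.3, -0.0]
grip_width: 0.0006
```

Emit:
jog_arm([
  [1,0,0,0.03,0,0,0],
  [1,0,0,0.026,0,0,0],
  [1,0,0,0,0,0,0],
])

```text
time_s: 18.93
tool_pos: [0.5352, -0.0405, 0.1873]
tool_rot: [-179.5, 0.8, 52.9]
force: [-1.3, -0.6, -0.3]
grip_width: 0.0005
```

Emit:
jog_arm([
  [1,0.004,0,0,0,0,0],
  [1,0.004,0,0,0,0,0],
  [1,0.0063,-0.0012,0,0,0,2.5],
  [1,0.0063,-0.0012,0,0,0,2.5],
  [1,0.0063,-0.0012,0,0,0,2.5],
  [1,0.0063,-0.0012,0,0,0,2.5],
  [1,0.0063,-0.0012,0,0,0,2.5],
  [1,0,0,0,0,0,0],
])

```text
time_s: 19.6
tool_pos: [0.5615, -0.0055, 0.1938]
tool_rot: [179.8, 0.3, 40.4]
force: [0.2, -0.7, 0.6]
grip_width: 0.0002
```

```bash
python3 -c "
from h import *
batten()"
```

```text
scene 0.72 world [ 0.616  -0.0373] dir 130.7 size 31 233 bay [-0.0841 -0.037 ] theta 34.9
   blue_end 0.79 [0.539 0.06 ] bay [-0.151  0.068]
   orange_end 0.56 [ 0.697 -0.142] bay [-0.014 -0.15 ]
side 0.57 world [0.5738 0.0169] dir 129.1 size 24 109 bay [-0.1207  0.0212] theta 33.3
   blue_end 0.46 [0.549 0.05 ] bay [-0.142  0.057]
   orange_end 0.55 [0.549 0.043] bay [-0.142  0.05 ]
```

Emit:
jog_arm([
  [1,0.0063,-0.0012,-0.001,0,0,2.5],
  [1,0.0063,-0.0012,0,0,0,2.5],
  [1,0.0063,-0.0012,0,0,0,2.5],
  [1,0.0063,-0.0012,0,0,0,2.5],
  [1,0.0063,-0.0012,0,0,0,2.5],
  [1,0.0063,-0.0012,0,0,0,2.5],
  [1,0.0063,-0.0012,0,0,0,2.5],
  [1,0.0063,-0.0012,0,0,0,2.5],
  [1,0,0,0,0,0,0],
])

```text
time_s: 20.75
tool_pos: [0.5982, 0.0275, 0.1921]
tool_rot: [179.7, 0.4, 20.3]
force: [0.7, -0.3, 0.4]
grip_width: 0.0005
```

```bash
python3 -c "
from h import *
batten()"
```

```text
scene 0.6 world [ 0.6399 -0.0209] dir 112.0 size 32 235 bay [-0.0587 -0.0231] theta 16.2
   blue_end 0.72 [0.608 0.087] bay [-0.08   0.088]
   orange_end 0.7 [ 0.683 -0.131] bay [-0.027 -0.137]
side 0.52 world [0.6108 0.0554] dir 112.0 size 30 89 bay [-0.08    0.0558] theta 16.2
   blue_end 0.44 [0.604 0.094] bay [-0.082  0.095]
   orange_end 0.71 [0.421 0.364] bay [-0.238  0.382]
```

Emit:
jog_arm([
  [1,0.0063,-0.0012,0,0,0,2.5],
  [1,0.0063,-0.0012,0,0,0,2.5],
  [1,0.0063,-0.0012,0,0,0,2.5],
  [1,0.0063,-0.0012,0,0,0,2.5],
  [1,0.0063,-0.0012,0,0,0,2.5],
  [1,0,0,0,0,0,0],
])

```text
time_s: 21.65
tool_pos: [0.627, 0.0414, 0.192]
tool_rot: [179.6, 0.3, 7.8]
force: [0.3, -0.2, 0.6]
grip_width: 0.0005
```

```bash
python3 -c "
from h import *
batten()"
```

```text
scene 0.69 world [ 0.6576 -0.0143] dir 99.8 size 31 235 bay [-0.0405 -0.0183] theta 4.0
   blue_end 0.77 [0.645 0.106] bay [-0.041  0.103]
   orange_end 0.97 [ 0.68  -0.129] bay [-0.03  -0.134]
side 0.45 world [ 0.6607 -0.0085] dir 101.2 size 29 247 bay [-0.0368 -0.0129] theta 5.4
   orange_end 0.74 [ 0.681 -0.115] bay [-0.027 -0.121]
```

Emit:
jog_arm([
  [1,-0.012,0,0,0,0,0],
  [0.5,0,0,-0.03,0,0,0],
  [0,0,0,-0.025,0,0,7.1],
  [0,0,0,0,0,0,7.1],
  [0,0,0,0,0,0,7.1],
  [0,0,0,0,0,0,7.1],
  [0,0,0,0,0,0,7.1],
  [0,0,0,0,0,0,7.1],
  [0,0,0,0,0,0,7.1],
  [0,0,0,0,0,0,7.1],
  [0,0,0,0,0,0,7.1],
  [0,0,0,0,0,0,7.1],
])

```text
time_s: 23.05
tool_pos: [0.6146, 0.0396, 0.247]
tool_rot: [179.5, -0.2, -63.5]
force: [-0.6, -0.5, -0.5]
grip_width: 0.0658
```

Emit:
jog_arm([
  [0,0,0,0,0,0,7.1],
  [0,0,0,0,0,0,7.1],
  [0,0,0,0,0,0,6.8],
  [0,0.019,-0.001,0,0,0,0],
  [0,0.019,-0.001,0,0,0,0],
  [0,0.018,-0.001,0,0,0,0],
  [0,0,0,0,0,0,0],
  [0,0,0,0.03,0,0,0],
  [0,0,0,0.024,0,0,0],
  [0,0,0,0,0,0,0],
])

```text
time_s: 23.88
tool_pos: [0.6205, -0.0154, 0.1884]
tool_rot: [179.1, -0.3, -84.1]
force: [-1.8, -0.6, -0.5]
grip_width: 0.087
```

```bash
python3 -c "
from h import *
batten()
s=status.get_obs();print(s['tool_pos'],s['tool_rot'],bay(s['tool_pos']))
im,d,p=look('scene')
cv2.imwrite('pics/d.png',cv2.resize(im[150:320,150:350],None,fx=3,fy=3,interpolation=2)[:,:,::-1])"
```

```text
scene 0.83 world [ 0.6583 -0.014 ] dir 100.0 size 32 236 bay [-0.0397 -0.0181] theta 4.2
   blue_end 0.87 [0.642 0.1  ] bay [-0.044  0.097]
   orange_end 0.77 [ 0.687 -0.13 ] bay [-0.023 -0.136]
   orange_end 0.65 [ 0.696 -0.214] bay [-0.022 -0.221]
side 0.72 world [0.6571 0.0018] dir 99.8 size 32 217 bay [-0.0393 -0.0023] theta 4.0
   blue_end 0.84 [0.648 0.104] bay [-0.038  0.1  ]
[ 0.62377933 -0.0159891   0.19476324] [179.79965964  -0.39684313 -84.14441685] [-0.0742752  -0.01656794]
```

View pics/d.png

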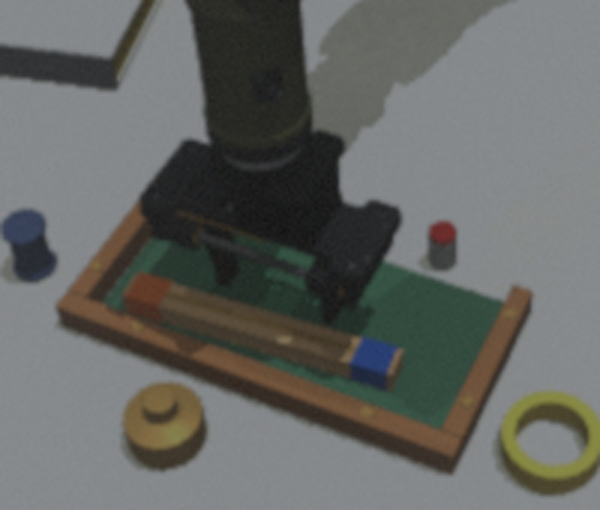

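The batten now lies in the bay, 4° off the back fence, with the fork behind it and the fingertips on the green floor at about (225,270) and (335,305). Next I'll push it straight to the fence.

Emit:
jog_arm([
  [0,0,-0.004,0.003,0,0,0],
  [0,0,-0.004,0,0,0,0],
  [0,0,-0.004,0,0,0,0],
  [0,0,-0.004,0,0,0,0],
  [0,0,-0.004,0,0,0,0],
  [0,0,-0.004,0,0,0,0],
  [0,0,-0.004,0,0,0,0],
  [0,0,-0.004,0,0,0,0],
  [0,0,-0.002,0,0,0,0],
  [0,0,0,0,0,0,0],
])

```text
time_s: 25.17
tool_pos: [0.6576, -0.0127, 0.19]
tool_rot: [179.7, -0.4, -84.2]
force: [-0.8, 0.5, -0.0]
grip_width: 0.0869
```

Emit:
jog_arm([
  [0,0,-0.0015,0,0,0,0],
  [0,0,-0.0015,0,0,0,0],
  [0,0,0,0,0,0,0],
])

```text
time_s: 25.42
tool_pos: [0.66, -0.0124, 0.19]
tool_rot: [179.7, -0.4, -84.1]
force: [-0.5, -0.2, 0.9]
grip_width: 0.0869
```

```bash
python3 -c "
from h import *
batten()
s=status.get_obs();print(s['tool_pos'],s['tool_rot'],bay(s['tool_pos']),s['force'])"
```

```text
scene 0.82 world [ 0.6826 -0.0118] dir 95.3 size 28 233 bay [-0.0154 -0.0183] theta -0.5
scene 0.72 world [0.6376 0.2339] dir 35.5 size 76 74 bay [-0.0352  0.2306] theta -60.3
   blue_end 0.69 [0.673 0.106] bay [-0.013  0.1  ]
   orange_end 0.71 [ 0.695 -0.14 ] bay [-0.015 -0.147]
   blue_end 0.51 [0.677 0.109] bay [-0.008  0.102]
   orange_end 0.64 [ 0.695 -0.136] bay [-0.015 -0.143]
[ 0.65995815 -0.01237967  0.1900704 ] [179.66577828  -0.39460441 -84.15049341] [-0.03791684 -0.01663309] [ 0.40768414 -1.10500376 -1.33456933]
```

Emit:
jog_arm([
  [0,0,-0.001,0,0,0,0],
  [0,0,-0.001,0,0,0,0],
  [0,0,-0.001,0,0,0,0],
  [0,0,0,0,0,0,0],
])

```text
time_s: 26.15
tool_pos: [0.6615, -0.0123, 0.1899]
tool_rot: [179.3, -0.4, -84.1]
force: [-8.1, -1.7, 6.0]
grip_width: 0.0871
```

Emit:
jog_arm([
  [0,0,-0.0007,0,0,0,0],
  [0,0,-0.0007,0,0,0,0],
  [0,0,0,0,0,0,0],
])

```text
time_s: 26.4
tool_pos: [0.662, -0.0124, 0.1898]
tool_rot: [179.2, -0.4, -84.1]
force: [-12.0, -1.7, 8.4]
grip_width: 0.0871
```

Firm contact at about 12 N, so I'll back off, lift and check.

Emit:
jog_arm([
  [0,0,0.004,0,0,0,0],
  [0,0,0.008,0,0,0,0],
  [0,0,0.01,0,0,0,0],
  [0,0,0,-0.03,0,0,0],
  [0,0,0.02,-0.03,0,0,0],
  [0,0,0.03,-0.03,0,0,0],
  [0,0,0.03,-0.03,0,0,0],
  [0,0,0.02,-0.03,0,0,0],
  [0,0,0,0,0,0,0],
])

```text
time_s: 27.15
tool_pos: [0.5436, -0.0241, 0.3465]
tool_rot: [-179.8, -0.4, -84.2]
force: [1.6, -0.4, -0.1]
grip_width: 0.0868
```

```bash
python3 -c "
from h import *
batten()
im,d,p=look('scene')
cv2.imwrite('pics/e.png',cv2.resize(im[190:310,160:340],None,fx=4.4,fy=4.4,interpolation=2)[:,:,::-1])
im,d,p=look('wrist');cv2.imwrite('pics/ew.png',im[:,:,::-1])"
```

```text
scene 0.96 world [ 0.6833 -0.0126] dir 95.8 size 30 237 bay [-0.0148 -0.0192] theta 0.0
   blue_end 0.74 [0.523 0.078] bay [-0.165  0.087]
   orange_end 0.68 [ 0.697 -0.133] bay [-0.013 -0.141]
side 0.96 world [ 0.6825 -0.0074] dir 96.3 size 36 236 bay [-0.015  -0.0139] theta 0.5
   blue_end 0.85 [0.679 0.115] bay [-0.006  0.108]
   orange_end 0.95 [ 0.682 -0.113] bay [-0.026 -0.119]
```

View pics/e.png

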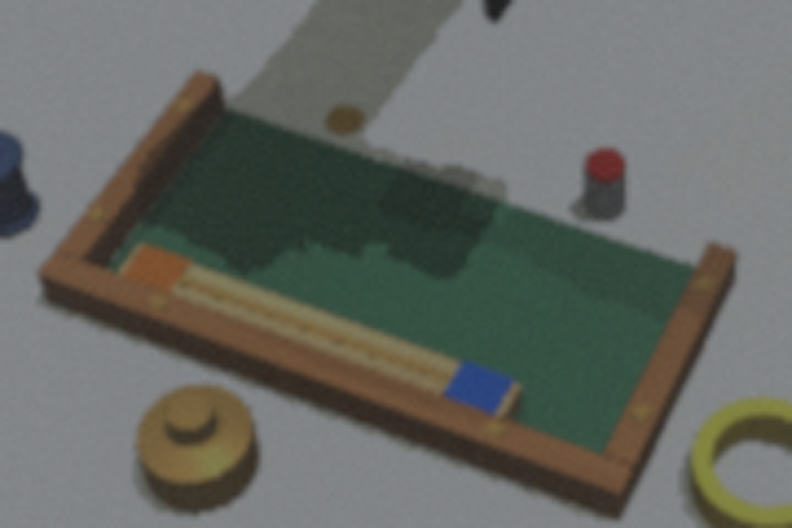

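View pics/ew.png

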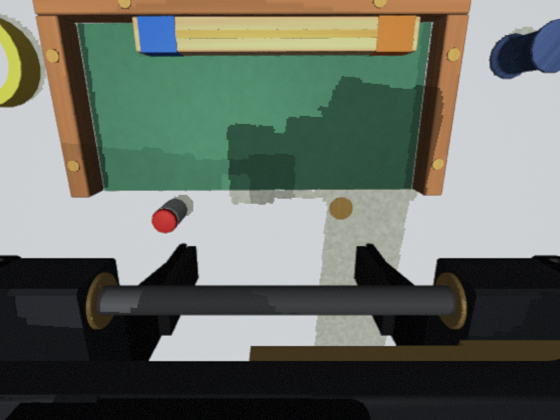

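The batten looks flush along the fence in both views. I'll take one enlarged crop of the gap at each end.

```bash
python3 -c "
import cv2,numpy as np
i=cv2.imread('pics/ew.png')
cv2.imwrite('pics/f.png',np.vstack([cv2.resize(i[0:60,a:a+110],None,fx=7,fy=5,interpolation=2) for a in(120,325)]))"
```

```text
(no output)
```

View pics/f.png

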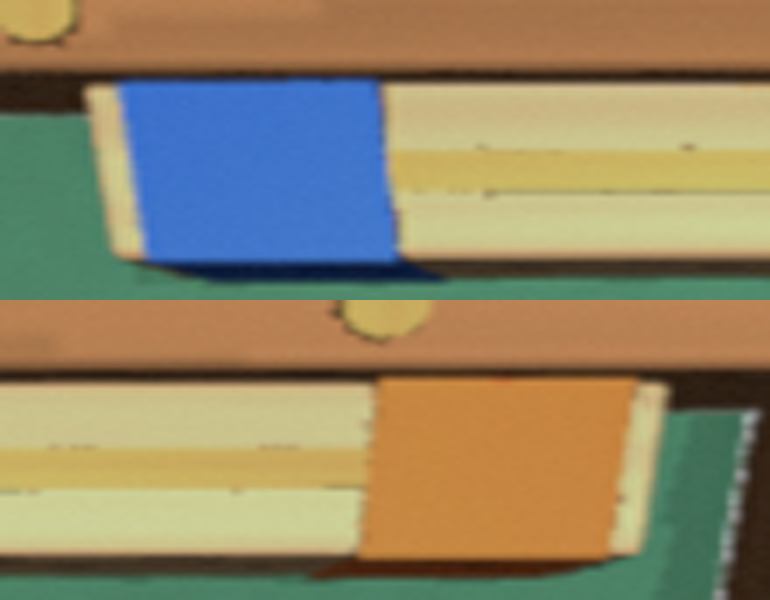

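Only the same thin dark line shows at both ends, which is the fence face seen obliquely. The batten is flush, so I'm handing in.

```bash
python3 -c "
from h import *
print(env.sign_off())"
```

```text
the job is handed in; nothing more can be done
None
```

The 235 mm batten now lies flat along the bay's back fence, put there only by pushing it along the bench. I handed the job in at about 27 s of the 72 s allowed.

**What I did**
1. I nudged the batten from its blue end and turned it so the orange end led.
2. I pushed it lengthwise past the red-capped post until the orange end slid along the back fence.
3. I swung the blue end in, then pressed the batten home with the open fingers. Contact force was about 12 N.
4. I backed off and lifted clear, so the arm was touching nothing at hand-in.

**Last checks**
- **Angle:** the two cameras put the batten 0.0° and 0.5° off the fence line.
- **Distance:** the depth data put the centre line at about x = -15 mm, against -13 mm when home. That is within the 2 mm calibration.
- **Gap:** the enlarged wrist picture shows the same thin dark line at the blue and orange ends, which I read as contact or nearly so.
- **Disagreements:** some end-point detections conflicted. One put the blue end on the post, and the side camera put the orange end at x = -26 mm. I discounted these because the outlines, depth data and pictures contradicted them.
- **Other things on the bench:** the tape, spool, paperweight and post looked undisturbed in the pictures. I planned the moves to stay clear of everything else, but did not measure positions again at the end.

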